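Set a gear selector turret to neutral and hold the setting gauge in it

TASK

This gearbox selector turret was left in gear: swing its lever counter-clockwise (seen from above) by the upright cable pin until it clicks out of gear into neutral, the middle notch, where the slot in the lever stands over the slot in the lug below it. Then take the long setting gauge out of the wooden block and pass it, nose down, through both slots until about 25 mm of it stands out below the lug, clear of the bench plate underneath, and finish holding it there upright: keep your grip, since it would drop through if let go. Leave the short gauge and everything else on the bench where they are.

Things in the scene. Friction and masses are not known exactly. Their poses are not given: they have to be found in the camera images.
- turret: cast aluminium selector turret on a grey steel bench plate (150 x 220 mm, top 80 mm above the bench, nothing under the lug but this plate). Fixed. Origin on the bench below the shaft; z up along the shaft, -y towards the lug: an 8 mm thick arm, 38 mm wide, reaching 93 mm from the shaft, top face 150 mm above the bench. A detent plug juts out along +x, 120 mm up, to 53 mm
- shaft_top (a point): top of the selector shaft's nut, on the shaft axis, 180 mm above the bench
- lug_slot (a point): centre of the lug's slot at the level of the lug's top face, 70 mm from the shaft axis, 150 mm above the bench; the slot is 10 mm along the turret's x and 26 mm along its y, straight through 8 mm. Axes as turret
- selector (a joint): angle of the dark steel lever on the shaft, rad, counter-clockwise from above: 0 in gear (start), 0.4 neutral (lever slot over lug slot), 0.8 opposite gear. A detent pulls it into these three notches: about 10 N at the pin to leave one; it flips over at about 0.2, then settles in neutral by itself when let go; past about 0.6 it flips on into the opposite gear
- lever_pin (a point): point on the axis of the upright steel cable pin, 12 mm diameter and 30 mm tall, that stands on the lever 60 mm from the shaft; the point is 20 mm above the lever's top face (166 mm above the bench), 10 mm below the pin's top; take hold of the pin here. Axes turn with the lever: y points from the shaft to the pin
- lever_slot (a point): centre of the slot in the lever's other arm, at the lever's top face (166 mm above the bench), 70 mm from the shaft, opposite the pin; slot 10 x 26 mm (26 mm along the lever, its y), lever 6 mm thick there, 10 mm gap to the lug below. Axes turn with the lever
- block: wooden tool block 60 x 130 x 60 mm, fixed, with two slots 11 x 27 mm, 50 mm deep, 64 mm apart along its y, in which the two gauges stand nose down (either may be in either slot). Origin at the centre of its underside
- gauge_mid (a point): half-way point of the long setting gauge: plain steel bar 8 mm thick (its x), 24 mm wide (its y), 170 mm long (its z, nose at -z), about 0.23 kg; it starts standing with its nose 10 mm above the bench, so that 120 mm of it stands above the block; grip it across the 8 mm
- gauge_nose (a point): end of the long gauge's nose, 85 mm below gauge_mid along its z; the lowest 14 mm taper from 8 x 24 mm to 4 x 20 mm
- short_gauge: a shorter setting gauge of the same section, 115 mm long, in the block's other slot; leave it. Origin at its nose end
- parts_box: closed cardboard parts box 80 x 60 x 50 mm on the bench; leave it. Origin at the centre of its underside
- spray_can: grey spray can, 65 mm diameter, 190 mm tall; leave it. Origin at the centre of its underside
Not all that is in view belongs to the job. What is shaped like the part that bears gauge_mid but yellow is not meant.

How it is judged:
On the way, in this order (a step that is already met when the one before it is completed fails the run):
1. the lever has clicked into neutral and stays there (within 0.05 rad) (value of joint selector between 0.35 and 0.45 rad), for 0.3 s.
2. the long gauge is drawn up out of the block (height (world z) of gauge_nose above 0.062 m), for 0.1 s.
At the end, for the whole second after the job is handed in: lever in neutral (0.4 +- 0.05 rad); the long gauge gripped by the fingers (over 2 N), at rest, within 0.12 rad of upright, its nose through both slots (within 5 mm of the slot's centre line) and 14 to 54 mm below the lug's underside, thus clear of the bench plate 62 mm below the lug (all of step 1 and horizontal distance between gauge_nose and lug_slot below 0.005 m and z of gauge_nose in the frame of lug_slot between -0.062 and -0.022 m and angle between gauge_mid's own z axis and vertical below 0.12 rad and contact force between gauge and the fingers above 2 N and linear speed of gauge below 0.02 m/s); the arm keeps its last pose, push and grip.
It fails at once if the short gauge is moved more than 30 mm (distance of short_gauge from where it was at the start of the episode above 0.03 m).
It fails at once if the parts box or the spray can is moved more than 30 mm (distance of any of parts_box, spray_can from where it was at the start of the episode above 0.03 m).
It also fails if it takes over 58 s, if anything falls off the work surface, if the arm or the gripper's body presses on something with over 40 N, if the wrist force passes 120 N, or if a joint passes its speed limit or range.

ROBOT

A 6-joint arm with a two-finger parallel gripper is mounted at the origin on the work surface. World frame = base frame: x ahead of the robot, y to its left, z up, the work surface at z = 0. Lengths are in m, angles in rad, forces in N, time in s.
With the tool pointing down it reaches from about 0.25 to 0.775 m from the base axis. Payload 4 kg.
Tool frame: the origin (TCP) lies between the finger pads; the fingertips stand 25 mm ahead of it and the grasp point (between the pads) lies 6 mm ahead of it (robot.tip_reach is the distance from the TCP to the fingertips, in m); z points along the fingers, y is the line along which they close (so a half turn about z gives the same grasp; the last joint's range is limited). The gripper opens to 94 mm and grips with 3 to 60 N. Pads are 16 mm wide; open, the fingers measure 119 mm over their backs; the gripper's body (75 mm by 177 mm) begins 78 mm behind the grasp point.
Start: joints at [-0.103, 0.087, 1.371, -0, 1.684, -0.103], TCP at [0.55, -0, 0.231] pointing down, gripper open.
Joint ranges: [-3.1, 3.1], [-0.76, 2.03], [0.27, 2.55], [-1.08, 4.22], [0.17, 2.65], [-2.57, 2.57]. Speed limits (rad/s): [2.79, 2.79, 3.14, 3.14, 3.14, 3.14].

INTERFACE

Orientations are given as [roll, pitch, yaw] about the fixed x, y, z axes, in that order (R = Rz(yaw) Ry(pitch) Rx(roll)).
In Python, from bench import sensors, snapshot, camera_info, ticket, robot gives the robot as it stands.
- The arm moves only by the tool arm_command, never from a script. Its argument "plan" is a list of rows, each an object with "grip": the closure, from -1 (fully open) to 1 (shut); "slide": the shift along the tool's x, y, z normalised to -1 to 1, where 1 is 500 mm, a list of three; "spin": the turn about the tool's z normalised to -1 to 1, where 1 is 5 degrees. A call has 1 to 10 rows; each row shifts and turns the commanded pose from where the row before left it, along the tool's axes as they then stand; what a row does not reach is not made up. A row lasts 1/8 s, in which the tool goes at most 62.5 mm and 10.7 degrees, less where a joint would pass 70% of its speed; a pose out of reach is approached as far as the arm can. A call with a number of a shift or a turn outside -1 to 1 is refused whole. A call with a gripper value outside its range is refused whole. The fingers move at their own pace and stop on an object; the grip force is fixed at half the most. Time passes only in rows, so rows that do not move let the fingers close. It gives the time, the measured TCP pose, the force, the opening and the grip force at its end, in the units of the state.
- sensors.get_obs(): the state, without advancing time (a new reading comes with each control period).
- snapshot(name): name is "scene" or "side" or "wrist"; returns the picture (400x640x3 uint8, red, green, blue); there is no depth.
- camera_info(name): a dict with "fx", "fy", "cx", "cy" (pixels), "k1" (the pictures are not rectified: a ray, as slopes to the right and down, at radius r is drawn at 1 + k1 r^2 times it, then the intrinsics apply), "position" and "rotation" of the camera in the world. Camera axes: x right, y up, looking along -z (the intrinsics and any distortion apply to the point x, -y, -z); pixel columns grow to the right and rows downward; lengths in m; the calibration is good to about 2 mm. A picture is of the moment at which its call begins: read the wrist's pose just before it. camera_info takes no time and is no camera call; for the wrist camera it gives the pose at the moment of the call.
- ticket.close_job(): hands the job in; it is judged then, once.
The state is a dict: "time": time; "joint_positions": joint angles; "qvel": joint speeds; "joint_torque": joint torques, N m; "tool_pos": TCP position; "ee_rot": TCP orientation; "wrist_force": force on the tool from outside, world axes, zero at the start; "wrist_torque": the same for the moment, N m; "width": finger opening in m; "finger_force": force on a finger pad.
Only numpy, scipy, OpenCV 4.12 (cv2) and the standard library are available. Lean on these libraries where they do the work, as an engineer would, in place of code of your own. Each camera call takes 0.05 s, during which the arm holds its last target. There are 200 camera calls.

## Working session

There is one attempt and no reset: what is moved stays moved. The work goes in short steps, Python scripts to look and compute and a tool call to move; the robot and the scene stay as the last step left them, time stands still between calls to the robot, and variables do not carry over. Pictures are saved under pics/ and viewed, at most 10 in all, crops included, and the job is handed in when it is done.

Besides the shell and the picture viewer there is one more tool, called as name(argument=value, ...), one argument or row to a line, values as JSON. arm_command: Moves the arm, as the interface text tells. Scaled input: -1 to 1 covers 500 mm each way for a shift and 5 degrees each way for a turn. Its arguments: {"type":"object","properties":{"plan":{"type":"array","items":{"type":"object","properties":{"grip":{"type":"number"},"slide":{"type":"array","items":{"type":"number"}},"spin":{"type":"number"}}}}},"required":["plan"]}

```bash
mkdir -p pics; ls
cat > h.py <<'E'
import numpy as np, cv2
from bench import sensors, snapshot, camera_info, ticket, robot
def K(i): return np.array([[i['fx'],0,i['cx']],[0,i['fy'],i['cy']],[0,0,1]])
def ray(i,u,v):
    p=cv2.undistortPoints(np.array([[[u,v]]],float),K(i),np.array([i['k1'],0,0,0,0.]))[0,0]
    # note: model applies k1 to undistorted radius = opencv model
    d=np.array(i['rotation'])@np.array([p[0],-p[1],-1]); return np.array(i['position']),d
def atz(i,u,v,z):
    o,d=ray(i,u,v); return o+d*(z-o[2])/d[2]
def proj(i,P):
    q=np.array(i['rotation']).T@(np.array(P)-np.array(i['position'])); x,y=q[0]/-q[2],-q[1]/-q[2]
    s=1+i['k1']*(x*x+y*y); return np.array([i['cx']+i['fx']*x*s,i['cy']+i['fy']*y*s])
E
python3 - <<'E'
from h import *
for n in ['scene','side']:
    i=camera_info(n); print(n,i); im=snapshot(n); cv2.imwrite(f'pics/{n}0.png',im[:,:,::-1])
    np.save(n+'0.npy',im)
print(sensors.get_obs())
E
```

```text
pics
scene {'fx': 361.4779716954756, 'fy': 361.4779716954756, 'cx': 325.4815005471578, 'cy': 201.83241024017013, 'k1': -0.04754179441197458, 'position': array([ 1.14358213, -0.15572847,  0.91638671]), 'rotation': array([ 0.6851521 , -0.0165579 ,  1.31566522])}
side {'fx': 386.5560823370695, 'fy': 386.5560823370695, 'cx': 317.8217562756203, 'cy': 198.44689818791161, 'k1': 0.02248912996353056, 'position': array([ 0.17367641, -0.71668009,  0.62730032]), 'rotation': array([ 1.0237476 ,  0.00169219, -0.46302054])}
{'time': 0.1, 'joint_positions': array([-1.03091344e-01,  8.78973757e-02,  1.37205683e+00, -1.15658786e-05,
        1.68365570e+00, -1.03086345e-01]), 'qvel': array([ 0.00094506, -0.00140999, -0.00335119,  0.00154227,  0.00042177,
        0.00031723]), 'joint_torque': array([ 2.25695316e-03, -3.41256917e+01, -3.03301656e+01,  7.19034858e-02,
        3.05556308e-02, -9.49158243e-05]), 'tool_pos': array([5.49552155e-01, 4.27123889e-05, 2.29435793e-01]), 'ee_rot': array([-3.13958493e+00, -1.96148871e-04,  1.57078984e+00]), 'wrist_force': array([0.43460227, 0.25087362, 0.05780572]), 'wrist_torque': array([ 0.0195733 ,  0.02465236, -0.02832997]), 'finger_force': 0.0, 'width': 0.09431529083172413}
```

```bash
python3 - <<'E'
s=open('h.py').read()
s=s.replace("import numpy as np, cv2","import numpy as np, cv2\nfrom scipy.spatial.transform import Rotation as Ro").replace("from bench import sensors, snapshot, camera_info,","from bench import sensors, snapshot, camera_info as _ci,")
s=s.replace("def K(i)","def camera_info(n):\n    i=_ci(n); i['rotation']=Ro.from_euler('xyz',i['rotation']).as_matrix(); return i\ndef K(i)")
open('h.py','w').write(s)
E
python3 -c "
from h import *
i=camera_info('side');print(i['rotation'],proj(i,[.55,0,.23]),proj(camera_info('scene'),[.55,0,.23]))"
```

```text
[[ 0.89470617  0.23362788 -0.38068213]
 [-0.446652    0.46475349 -0.76453004]
 [-0.00169219  0.85406218  0.52016818]] [325.25631595 163.27375382] [321.36275483 185.7637205 ]
```

View pics/scene0.png

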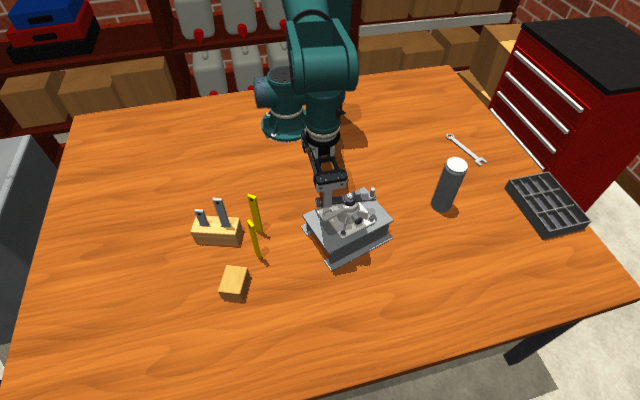

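View pics/side0.png

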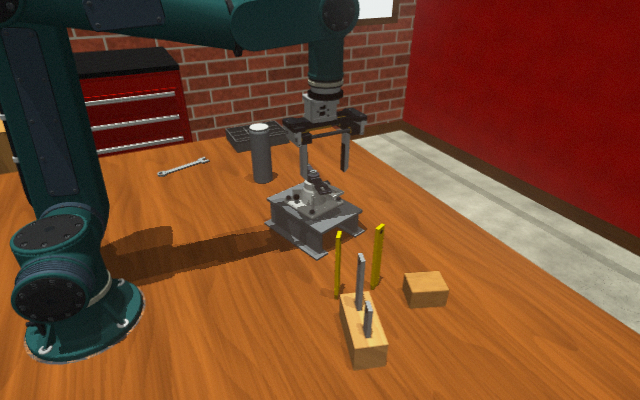

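Run:
```python
import cv2,numpy as np
s=cv2.imread('pics/scene0.png');d=cv2.imread('pics/side0.png')
r=lambda a,f:cv2.resize(a,None,fx=f,fy=f,interpolation=cv2.INTER_CUBIC)
a=r(s[175:275,295:400],4)   # 420x400
b=r(s[185:265,185:275],4)   # 360x320
c=r(d[160:260,260:370],4)   #440x400
e=r(d[220:370,325:395],3) 
o=np.zeros((600,800,3),np.uint8)
x=r(s[175:275,295:395],4);o[:300,:400]=x[60:360]
x=r(d[165:240,260:360],4);o[:300,400:]=x
x=r(s[190:265,185:285],4);o[300:,:400]=x
x=r(d[220:370,310:410],4)[:,:];o[300:,400:]=cv2.resize(d[225:375,300:500],(400,300),interpolation=cv2.INTER_CUBIC)
cv2.imwrite('pics/c1.png',o)
```

```text
(no output)
```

View pics/c1.png

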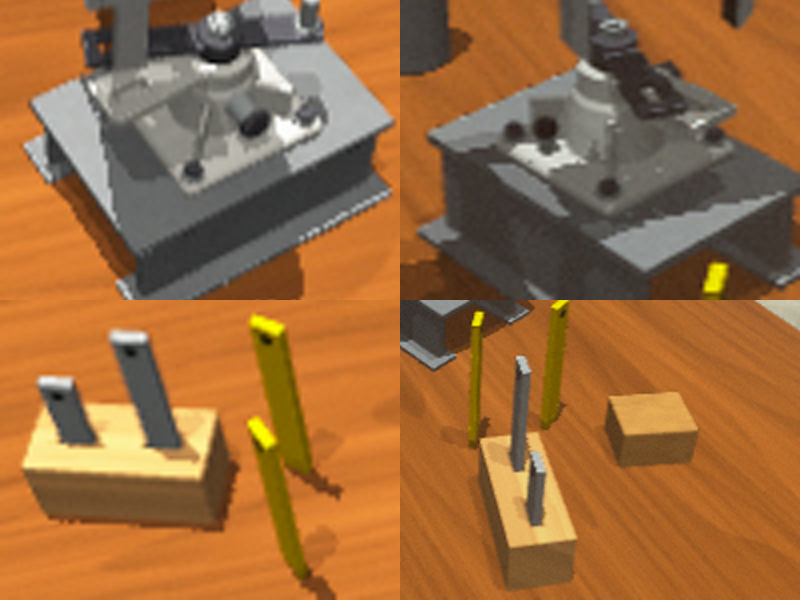

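Run:
```python
from h import *
s=camera_info('scene');d=camera_info('side')
def tri(a,b):
    o1,d1=ray(s,*a);o2,d2=ray(d,*b)
    t=np.linalg.lstsq(np.c_[d1,-d2],o2-o1,rcond=None)[0];p,q=o1+d1*t[0],o2+d2*t[1];return (p+q)/2,np.linalg.norm(p-q)
print('nut',tri((350.5,195),(313.2,171.3)),atz(s,350.5,195,.18),atz(d,313.2,171.3,.18))
print('long',tri((217.5,199.5),(361.5,256.5)),atz(s,217.5,199.5,.18),atz(d,361.5,256.5,.18))
print('short',tri((199.2,210.8),(369,305)),atz(s,199.2,210.8,.125),atz(d,369,305,.125))
print('yA',tri((252,195.5),(339,234)));print('yB',tri((250.5,223),(380,226.5)))
print('pintop scene',atz(s,372.5,190.5,.176))
print('lug corner far-left',atz(s,295+85/4,190+85/4,.15),'near',atz(s,295+117/4,190+120/4,.15))
print('plate corners',[atz(s,295+x/4,190+y/4,.08).round(3) for x,y in [(32,103),(143,250),(392,120)]])
print('side plate corners',[atz(d,260+(x-400)/4,165+y/4,.08).round(3) for x,y in [(430,133),(637,268),(800,193)]])
c=lambda x,y:(185+x/4,190+(y-300)/4)
print('block top',[atz(s,*c(x,y),.06).round(3) for x,y in [(24,470),(202,480),(222,408),(40,405)]])
e=lambda x,y:(300+(x-400)/2,225+(y-300)/2)
print('block top side',[atz(d,*e(x,y),.06).round(3) for x,y in [(480,440),(541,433),(575,541),(507,553)]])
print('box top',[atz(d,*e(x,y),.05).round(3) for x,y in [(607,400),(682,393),(697,425),(625,435)]])
```

```text
nut (array([0.55475305, 0.0790633 , 0.17341504]), np.float64(0.005079710941210252)) [0.55744157 0.07897786 0.18      ] [0.54925645 0.06337029 0.18      ]
long (array([ 0.48467737, -0.2676563 ,  0.17563169]), np.float64(0.00045173080853483567)) [ 0.48836642 -0.26684007  0.18      ] [ 0.4817342  -0.27224973  0.18      ]
short (array([ 0.46504475, -0.32861911,  0.12060079]), np.float64(0.001048846023953684)) [ 0.46838365 -0.32728508  0.125     ] [ 0.46270956 -0.332514    0.125     ]
yA (array([ 0.48692339, -0.17832758,  0.16713111]), np.float64(0.0039696939870120995))
yB (array([ 0.57566805, -0.19323338,  0.16579362]), np.float64(0.0020351455232515544))
pintop scene [0.55319511 0.14336629 0.176     ]
lug corner far-left [ 0.56629013 -0.0176191   0.15      ] near [ 0.59961573 -0.00408685  0.15      ]
plate corners [array([ 0.52 , -0.046,  0.08 ]), array([ 0.659, -0.   ,  0.08 ]), array([0.598, 0.202, 0.08 ])]
side plate corners [array([0.452, 0.15 , 0.08 ]), array([ 0.509, -0.051,  0.08 ]), array([ 0.638, -0.026,  0.08 ])]
block top [array([ 0.487, -0.367,  0.06 ]), array([ 0.526, -0.244,  0.06 ]), array([ 0.466, -0.224,  0.06 ]), array([ 0.431, -0.354,  0.06 ])]
block top side [array([ 0.463, -0.235,  0.06 ]), array([ 0.523, -0.254,  0.06 ]), array([ 0.478, -0.375,  0.06 ]), array([ 0.419, -0.359,  0.06 ])]
box top [array([ 0.62 , -0.236,  0.05 ]), array([ 0.7  , -0.263,  0.05 ]), array([ 0.68 , -0.308,  0.05 ]), array([ 0.604, -0.286,  0.05 ])]
```

arm_command(
  plan=[
    {"grip": -1, "slide": [0.055, 0.004, -0.08], "spin": 0},
    {"grip": -1, "slide": [0.055, 0.004, -0.08], "spin": 0},
    {"grip": -1, "slide": [0.05, 0.004, -0.08], "spin": 0},
    {"grip": -1, "slide": [0, 0, 0], "spin": 0},
  ],
)

```text
time: 0.6
tool_pos: [0.5569, 0.0815, 0.3542]
ee_rot: [3.135, -0.001, 1.573]
wrist_force: [-0.8, -1.3, 0.1]
width: 0.0941
finger_force: 0.0
```

Run:
```python
from h import *
o=sensors.get_obs();i=camera_info('wrist');im=snapshot('wrist');cv2.imwrite('pics/w1.png',im[:,:,::-1])
import pickle;pickle.dump(i,open('w1.pkl','wb'));print(o['tool_pos'],o['ee_rot'],i)
```

```text
[0.55685987 0.08151853 0.35421568] [ 3.13462407e+00 -5.60173103e-04  1.57341261e+00] {'fx': 305.6478403801415, 'fy': 305.6478403801415, 'cx': 317.46733806307753, 'cy': 198.5863613754832, 'k1': 0.011975708332972875, 'position': array([0.55529209, 0.14751139, 0.50791755]), 'rotation': array([[ 9.99967019e-01, -5.47256563e-04, -8.10313424e-03],
       [ 2.38543752e-03,  9.73511079e-01,  2.28627401e-01],
       [ 7.76337312e-03, -2.28639190e-01,  9.73480278e-01]])}
```

View pics/w1.png

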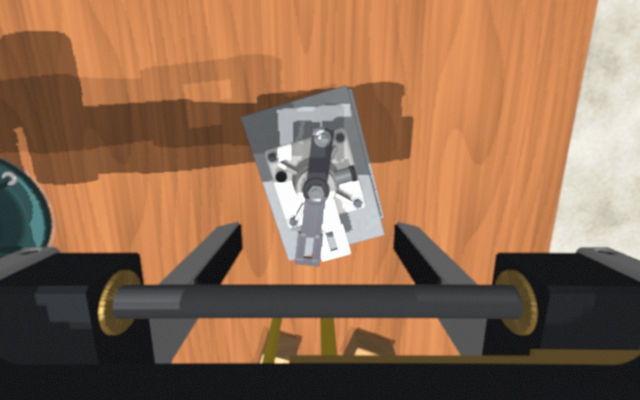

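Run:
```python
import cv2
a=cv2.imread('pics/w1.png')[115:265,265:385];cv2.imwrite('pics/w1c.png',cv2.resize(a,None,fx=4,fy=4,interpolation=cv2.INTER_CUBIC))
```

```text
(no output)
```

View pics/w1c.png

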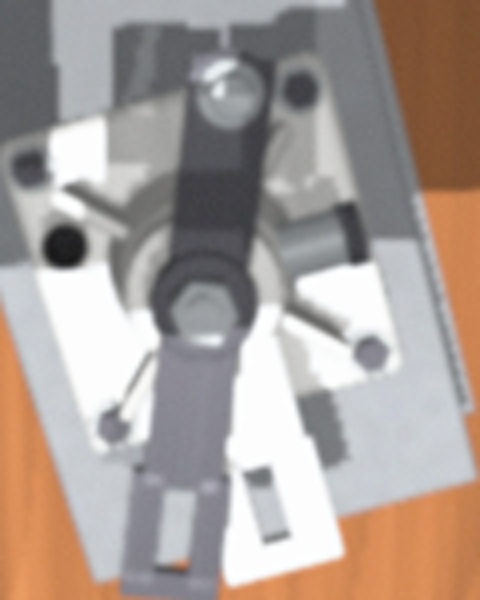

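Run:
```python
from h import *
import pickle;i=pickle.load(open('w1.pkl','rb'))
c=lambda x,y,z:atz(i,265+x/4,115+y/4,z).round(4)
N=c(203,308,.18);P=c(231,98,.176);S=c(176,530,.166);L=(c(228,585,.15)+c(342,552,.15))/2
print('nut',N,'pin',P,'slot',S,'lugend',L)
yaw=lambda v:np.arctan2(-v[0],v[1])
print(np.linalg.norm((P-N)[:2]),yaw(P-N),np.linalg.norm((N-S)[:2]),yaw(N-S),np.linalg.norm((N-L)[:2]),yaw(N-L),yaw(P-S),np.linalg.norm((P-S)[:2]))
print('lugslot strip',c(250,468,.15),c(272,540,.15))
```

```text
nut [0.5561 0.0779 0.18  ] pin [0.5635 0.1343 0.176 ] slot [0.5482 0.0072 0.166 ] lugend [ 0.58205 -0.0123   0.15   ]
0.05688338949113353 -0.13046045727757205 0.07114000281135784 -0.11127814627261308 0.0938586303969965 0.280129014494072 -0.11980120372031874 0.12801757691817167
lugslot strip [0.5708 0.0211 0.15  ] [ 0.5779 -0.0027  0.15  ]
```

arm_command(
  plan=[
    {"grip": 0.2, "slide": [0.111, 0.014, 0], "spin": 0},
    {"grip": 0.2, "slide": [0, 0, 0.1], "spin": 0},
    {"grip": 0.2, "slide": [0, 0, 0.1], "spin": 0},
    {"grip": 0.2, "slide": [0, 0, 0.06], "spin": 0},
    {"grip": 0.2, "slide": [0, 0, 0], "spin": 0},
    {"grip": 0.2, "slide": [0, 0, 0], "spin": 0},
  ],
)

```text
time: 1.4
tool_pos: [0.5632, 0.135, 0.221]
ee_rot: [3.141, 0.0, 1.57]
wrist_force: [0.3, -0.4, 0.9]
width: 0.0389
finger_force: 0.0
```

Run:
```python
from h import *
i=camera_info('wrist');im=snapshot('wrist');cv2.imwrite('pics/w2.png',cv2.resize(im[130:330,180:460,::-1],None,fx=2.5,fy=2.5))
import pickle;pickle.dump(i,open('w2.pkl','wb'));o=sensors.get_obs();print(o['tool_pos'],o['ee_rot'],o['width'],o['wrist_force'])
print(proj(i,o['tool_pos']),proj(i,[.563,.1355,.196]))
```

```text
[0.56369303 0.13515119 0.22201908] [ 3.13911764e+00 -2.12270070e-04  1.57019546e+00] 0.038296687807420196 [-0.20728683  0.31987891  0.38854155]
[318.78354202 253.11781709] [317.43772911 235.61273645]
```

View pics/w2.png

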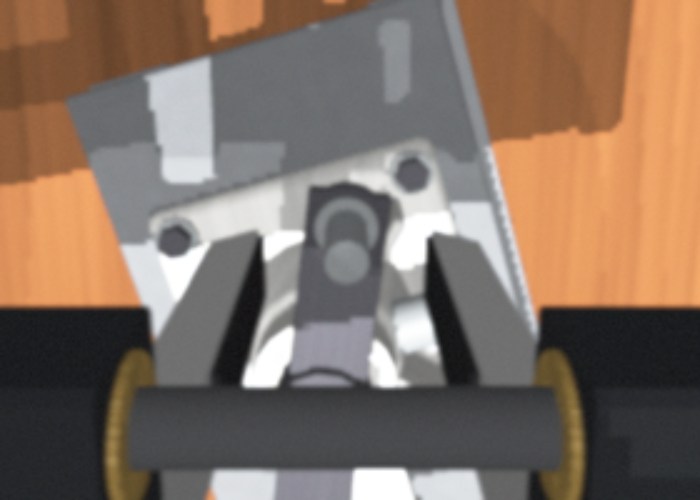

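arm_command(
  plan=[
    {"grip": 0.2, "slide": [0, 0, 0.048], "spin": 0},
    {"grip": 1, "slide": [0, 0, 0], "spin": 0},
    {"grip": 1, "slide": [0, 0, 0], "spin": 0},
    {"grip": 1, "slide": [0, 0, 0], "spin": 0},
    {"grip": 1, "slide": [0.002, -0.012, 0], "spin": 0},
    {"grip": 1, "slide": [0, -0.012, 0], "spin": 0},
    {"grip": 1, "slide": [0, -0.012, 0], "spin": 0},
    {"grip": 1, "slide": [-0.002, -0.012, 0], "spin": 0},
    {"grip": 1, "slide": [0, 0, 0], "spin": 0},
    {"grip": 1, "slide": [0, 0, 0], "spin": 0},
  ],
)

```text
time: 2.7
tool_pos: [0.5395, 0.1358, 0.1982]
ee_rot: [3.139, -0.001, 1.571]
wrist_force: [1.2, 0.4, 7.1]
width: 0.0111
finger_force: 30.0
```

arm_command(
  plan=[
    {"grip": 0.2, "slide": [0, 0, 0], "spin": 0},
    {"grip": 0.2, "slide": [0, 0, 0], "spin": 0},
    {"grip": 0.2, "slide": [0, 0, -0.08], "spin": 0},
    {"grip": 0.2, "slide": [-0.1, 0, -0.11], "spin": 0},
    {"grip": 0.2, "slide": [-0.03, 0.01, -0.12], "spin": 0},
    {"grip": 0, "slide": [0, 0, 0], "spin": 0},
    {"grip": 0, "slide": [0, 0, 0], "spin": 0},
    {"grip": 0, "slide": [0, 0, 0], "spin": 0},
  ],
)

```text
time: 3.7
tool_pos: [0.5433, 0.0788, 0.34]
ee_rot: [-3.137, 0.0, 1.571]
wrist_force: [0.3, -0.1, -0.5]
width: 0.0469
finger_force: 0.0
```

Run:
```python
from h import *
i=camera_info('wrist');im=snapshot('wrist');np.save('w3.npy',im);
import pickle;pickle.dump(i,open('w3.pkl','wb'));o=sensors.get_obs();print(o['tool_pos'],o['ee_rot'],o['width'])
u,v=proj(i,[.5755,.0103,.166]).round().astype(int);print(u,v)
cu,cv_=u-45,v-110;print(cu,cv_)
cv2.imwrite('pics/w3.png',cv2.resize(im[cv_:cv_+150,cu:cu+90,::-1],None,fx=4,fy=4,interpolation=cv2.INTER_CUBIC))
```

```text
[0.54332796 0.07884126 0.34017462] [-3.13690575e+00  1.62552932e-04  1.57144633e+00] 0.04688548642448274
346 247
301 137
```

View pics/w3.png

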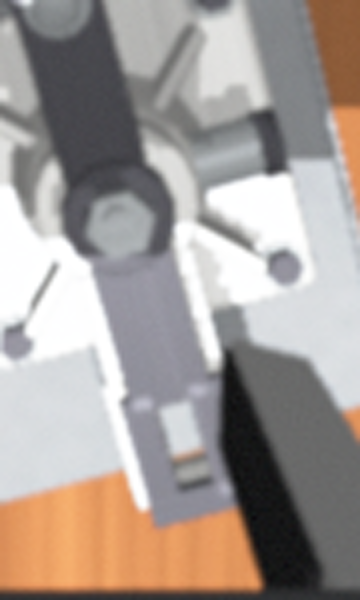

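```bash
python3 - <<'E'
from h import *
import pickle;i=pickle.load(open('w3.pkl','rb'))
c=lambda x,y,z:atz(i,301+x/4,137+y/4,z).round(4)
N=c(119,223,.18);S=c(186,443,.166);P=c(59,2,.196);v=(N-S)
print(N,S,P,np.linalg.norm(v[:2]),np.arctan2(-v[0],v[1]))
E
python3 - <<'E'
import numpy as np,cv2,sys
sys.path.insert(0,'.')
E
```

```text
[0.5563 0.0773 0.18  ] [0.5767 0.01   0.166 ] [0.5408 0.1347 0.196 ] 0.07032389352133454 0.2943170427389438
```

arm_command(
  plan=[
    {"grip": -0.2, "slide": [-0.116, -0.02, 0], "spin": 0},
    {"grip": -0.2, "slide": [-0.116, -0.02, 0], "spin": 0},
    {"grip": -0.2, "slide": [-0.116, -0.02, 0], "spin": 0},
    {"grip": -0.2, "slide": [-0.116, -0.02, 0], "spin": 0},
    {"grip": -0.2, "slide": [-0.116, -0.02, 0], "spin": 0},
    {"grip": -0.2, "slide": [-0.114, -0.016, 0], "spin": 0},
    {"grip": -0.2, "slide": [0, 0, 0], "spin": 1},
    {"grip": -0.2, "slide": [0, 0, 0], "spin": 1},
    {"grip": -0.2, "slide": [0, 0, 0], "spin": 1},
    {"grip": -0.2, "slide": [0, 0, 0], "spin": 0.67},
  ],
)

```text
time: 5.0
tool_pos: [0.4858, -0.2681, 0.341]
ee_rot: [-3.139, -0.001, 1.249]
wrist_force: [1.2, 0.0, 0.9]
width: 0.057
finger_force: 0.0
```

arm_command(
  plan=[
    {"grip": -0.2, "slide": [0, 0, 0], "spin": 0},
    {"grip": -0.2, "slide": [0, 0, 0], "spin": 0},
  ],
)

```text
time: 5.25
tool_pos: [0.486, -0.2682, 0.3419]
ee_rot: [-3.14, -0.0, 1.252]
wrist_force: [-0.2, -0.3, -0.6]
width: 0.0564
finger_force: 0.0
```

Run:
```python
from h import *
i=camera_info('wrist');im=snapshot('wrist')
import pickle;pickle.dump(i,open('w4.pkl','wb'));o=sensors.get_obs();print(o['tool_pos'],o['ee_rot'],o['width'])
print(proj(i,[.485,-.2675,.18]),proj(i,[.485,-.2675,.06]))
cv2.imwrite('pics/w4f.png',im[:,:,::-1])
u,v=proj(i,[.475,-.295,.12]).astype(int);cu,cy=u-80,max(0,v-75);print(cu,cy)
cv2.imwrite('pics/w4.png',cv2.resize(im[cy:cy+150,cu:cu+160,::-1],None,fx=4,fy=4,interpolation=cv2.INTER_CUBIC))
```

```text
[ 0.48598725 -0.26830515  0.34214993] [-3.14062093e+00 -3.32470198e-04  1.25150926e+00] 0.05587213281225033
[316.72183288 190.6788096 ] [317.00007143 173.68514937]
236 128
```

View pics/w4.png

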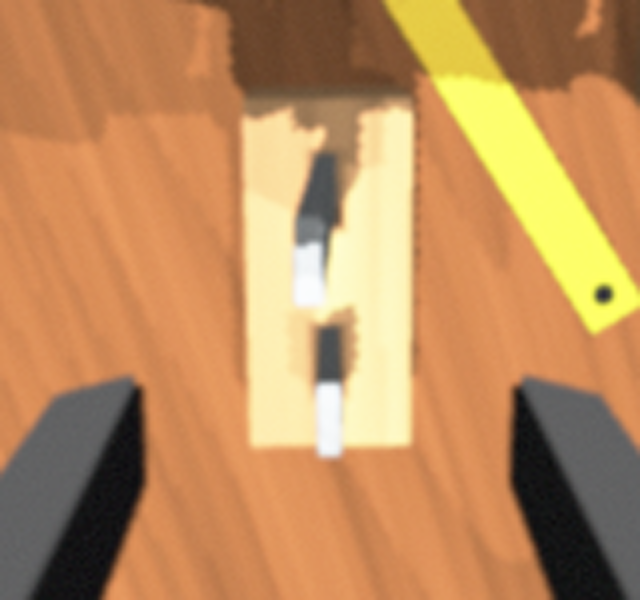

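Run:
```python
from h import *
import pickle;i=pickle.load(open('w4.pkl','rb'))
c=lambda x,y,z:atz(i,236+x/4,128+y/4,z).round(4)
T=c(309,273,.18);B=c(326,157,.06);print('top',T,'base',B,'short',c(329,419,.125),'yellow',c(600,305,.167))
K_=[c(243,112,.06),c(412,106,.06),c(411,444,.06),c(250,446,.06)];C=sum(K_)/4;print('block',K_,C)
a=(K_[0]+K_[1]-K_[2]-K_[3])[:2];print('yaw',np.arctan2(-a[0],a[1]))
R=Ro.from_euler('xyz',sensors.get_obs()['ee_rot']).as_matrix()
for q in (T,B,C): print(R.T@(q-sensors.get_obs()['tool_pos']))
```

```text
top [ 0.4796 -0.2721  0.18  ] base [ 0.4886 -0.2589  0.06  ] short [ 0.4658 -0.331   0.125 ] yellow [ 0.5522 -0.3087  0.167 ]
block [array([ 0.4657, -0.2345,  0.06  ]), array([ 0.5232, -0.2513,  0.06  ]), array([ 0.4849, -0.3722,  0.06  ]), array([ 0.427 , -0.3539,  0.06  ])] [ 0.4752   -0.302975  0.06    ]
yaw -0.3100954862298506
[-0.00566186 -0.0047157   0.16215272]
[ 9.65611646e-03 -1.97298734e-04  2.82153481e-01]
[-0.03639743  0.00091462  0.28213709]
```

arm_command(
  plan=[
    {"grip": -0.2, "slide": [-0.01, -0.001, 0.1], "spin": 0},
    {"grip": -0.2, "slide": [0, 0, 0.11], "spin": 0},
    {"grip": -0.2, "slide": [0, 0, 0.11], "spin": 0},
    {"grip": -0.2, "slide": [0, 0, 0.11], "spin": 0},
    {"grip": -0.2, "slide": [0, 0, 0], "spin": 0},
    {"grip": 1, "slide": [0, 0, 0], "spin": 0},
    {"grip": 1, "slide": [0, 0, 0], "spin": 0},
    {"grip": 1, "slide": [0, 0, 0], "spin": 0},
    {"grip": 1, "slide": [0, 0, 0], "spin": 0},
    {"grip": 1, "slide": [0, 0, 0], "spin": 0},
  ],
)

```text
time: 6.55
tool_pos: [0.4841, -0.2732, 0.1281]
ee_rot: [3.141, 0.0, 1.251]
wrist_force: [0.2, 0.1, 0.5]
width: 0.0095
finger_force: 0.0
```

arm_command(
  plan=[
    {"grip": 1, "slide": [0, 0, 0], "spin": 0},
    {"grip": 1, "slide": [0, 0, 0], "spin": 0},
  ],
)

```text
time: 6.8
tool_pos: [0.4841, -0.2732, 0.1281]
ee_rot: [3.141, 0.0, 1.251]
wrist_force: [0.1, -0.0, 1.7]
width: 0.0079
finger_force: 30.0
```

arm_command(
  plan=[
    {"grip": 1, "slide": [0, 0, -0.07], "spin": 0},
    {"grip": 1, "slide": [0, 0, -0.11], "spin": 0},
    {"grip": 1, "slide": [0, 0, -0.11], "spin": 0},
    {"grip": 1, "slide": [0, 0, -0.11], "spin": 0},
    {"grip": 1, "slide": [0.1, 0, 0], "spin": 0},
    {"grip": 1, "slide": [0.1, 0, 0], "spin": 0},
    {"grip": 1, "slide": [0.1, -0.003, 0], "spin": 0},
    {"grip": 1, "slide": [0.1, 0, 0], "spin": 0},
    {"grip": 1, "slide": [0.1, 0, 0], "spin": 0},
    {"grip": 1, "slide": [0.096, 0, 0], "spin": 0},
  ],
)

```text
time: 8.05
tool_pos: [0.5764, 0.0118, 0.3263]
ee_rot: [-3.139, 0.001, 1.251]
wrist_force: [1.0, -0.7, -2.1]
width: 0.0078
finger_force: 30.0
```

arm_command(
  plan=[
    {"grip": 1, "slide": [0, 0, 0], "spin": -1},
    {"grip": 1, "slide": [0, 0, 0], "spin": -1},
    {"grip": 1, "slide": [0, 0, 0], "spin": -1},
    {"grip": 1, "slide": [0, 0, 0], "spin": -1},
    {"grip": 1, "slide": [0, 0, 0], "spin": -1},
    {"grip": 1, "slide": [0, 0, 0], "spin": -1},
    {"grip": 1, "slide": [0, 0, 0], "spin": -0.96},
    {"grip": 1, "slide": [0, 0, 0], "spin": 0},
    {"grip": 1, "slide": [0, 0, 0], "spin": 0},
  ],
)

```text
time: 9.18
tool_pos: [0.5762, 0.0102, 0.327]
ee_rot: [-3.14, -0.0, 1.857]
wrist_force: [-0.4, -0.1, -2.6]
width: 0.0076
finger_force: 30.0
```

Run:
```python
from h import *
import pickle
o=sensors.get_obs();p=o['tool_pos'];print(p,o['ee_rot'],o['width'])
out=np.zeros((480,800,3),np.uint8)
for k,(n,f) in enumerate([('wrist',4),('side',6)]):
    i=camera_info(n);im=snapshot(n);cv2.imwrite(f'pics/x5{n}.png',im[:,:,::-1]);pickle.dump(i,open(f'x5{n}.pkl','wb'))
    nose=p-[0,0,.118];u,v=proj(i,nose).astype(int);w,h=400//f,480//f
    u0,v0=u-w//2,min(v-h//2,400-h);print(n,f,u0,v0,'nose',proj(i,nose),'slot',proj(i,[.5765,.010,.166]))
    out[:h*f,k*400:k*400+w*f]=cv2.resize(im[v0:v0+h,u0:u0+w,::-1],None,fx=f,fy=f,interpolation=cv2.INTER_CUBIC)
cv2.imwrite('pics/x5.png',out)
```

```text
[0.57622073 0.01016861 0.32696399] [-3.14030324e+00 -4.68736310e-04  1.85665599e+00] 0.0076489993145192154
wrist 4 267 140 nose [317.76128787 200.93658405] slot [317.94757762 191.49972716]
side 6 299 127 nose [332.93484872 167.33229791] slot [332.73971901 183.02270979]
```

View pics/x5.png

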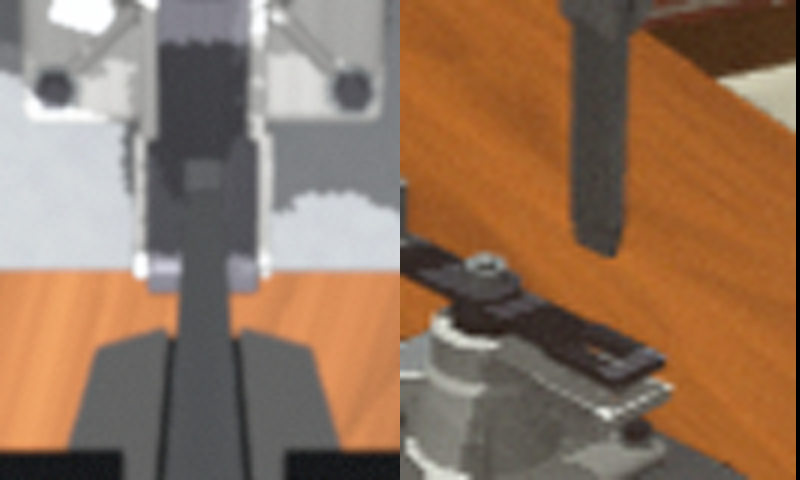

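Run:
```python
from h import *
import pickle
o=sensors.get_obs();p=o['tool_pos'];R=Ro.from_euler('xyz',o['ee_rot']).as_matrix()
w=pickle.load(open('x5wrist.pkl','rb'));s=pickle.load(open('x5side.pkl','rb'))
cw=lambda P:((proj(w,P)-[267,140])*4).round(); cs=lambda P:((proj(s,P)-[299,127])*6+[400,0]).round()
for n,q in {'nose+x':(.01,0,.118),'taper+x':(.012,0,.104),'nose-x':(-.01,0,.118),'tap-x':(-.012,0,.104)}.items():
    P=p+R@np.array(q);print(n,cw(P),cs(P))
sh=np.array([.5563,.0775,0]);y=.288;ex=np.array([np.cos(y),np.sin(y),0]);ey=np.array([-np.sin(y),np.cos(y),0])
for n,q in {'nut':(0,0,.18),'slot in':(0,-.057,.166),'slot out':(0,-.083,.166),'slot c':(0,-.07,.166),'lugendL':(-.019,-.093,.15),'lugendR':(.019,-.093,.15)}.items():
    P=sh+ex*q[0]+ey*q[1]+[0,0,q[2]];print(n,P.round(4),cw(P),cs(P))
```

```text
nose+x [203. 201.] [586. 233.]
taper+x [203. 205.] [583. 200.]
nose-x [203. 286.] [621. 249.]
tap-x [203. 312.] [626. 219.]
nut [0.5563 0.0775 0.18  ] [202. -71.] [486. 249.]
slot in [0.5725 0.0228 0.166 ] [203. 155.] [579. 325.]
slot out [ 0.5799 -0.0021  0.166 ] [203. 252.] [624. 347.]
slot c [0.5762 0.0104 0.166 ] [203. 204.] [601. 336.]
lugendL [ 0.5645 -0.0171  0.15  ] [135. 273.] [607. 407.]
lugendR [ 0.6009 -0.0063  0.15  ] [271. 273.] [673. 374.]
```

Run:
```python
import cv2
a=cv2.imread('pics/x5wrist.png')
g=a.mean(2).astype(int)
print('cols 308-328'); 
for r in range(174,204): print(r,g[r,308:329])
```

```text
cols 308-328
174 [66 65 64 65 63 64 63 65 65 64 65 65 69 64 66 66 68 72 79 81 92]
175 [64 64 65 65 66 64 64 64 68 66 64 67 70 66 64 64 70 75 84 86 83]
176 [63 65 65 64 65 64 66 65 65 66 64 66 65 65 65 67 71 82 86 84 83]
177 [67 66 62 65 64 64 63 65 65 65 65 65 66 66 66 66 74 83 86 88 87]
178 [67 66 65 62 65 63 65 66 66 66 67 66 67 66 65 70 76 86 86 86 86]
179 [67 67 65 65 66 70 73 73 74 75 76 75 72 71 68 73 81 86 86 87 85]
180 [65 65 64 66 72 79 87 90 89 90 91 89 88 86 80 78 85 88 86 87 87]
181 [68 65 66 67 72 86 96 97 97 98 97 97 96 92 87 85 89 87 84 86 87]
182 [69 66 67 67 71 86 96 98 99 97 98 97 98 95 90 88 90 86 87 86 85]
183 [68 65 67 68 70 85 95 98 99 98 97 99 96 93 89 89 88 88 86 85 87]
184 [67 68 65 67 71 87 92 99 97 97 96 96 98 95 90 89 89 85 86 87 86]
185 [ 71  67  63  67  72  87  95  99 100  99  96  98  98  95  89  86  90  86
  87  87  85]
186 [72 69 66 66 72 85 93 97 98 96 93 94 95 93 86 88 89 87 84 85 88]
187 [78 70 67 67 69 82 88 90 88 86 85 85 87 85 83 86 88 87 82 86 84]
188 [82 77 70 66 70 74 80 83 82 82 82 83 83 82 83 87 85 87 83 85 83]
189 [82 78 71 74 73 76 78 83 8
[... 326 characters left out ...]
85 85 83 84 84 84 82 84 85 84 83 83 83 87 86 85 84 86 86]
195 [83 83 84 83 81 81 82 83 85 83 84 84 84 83 82 85 84 83 86 85 84]
196 [84 85 83 82 80 82 83 83 83 83 83 83 83 83 83 80 84 83 83 84 85]
197 [83 83 82 82 79 81 83 85 84 84 84 86 85 84 83 82 84 85 84 85 84]
198 [84 84 83 83 82 83 82 83 84 85 85 84 84 83 83 83 83 84 84 84 82]
199 [84 84 84 83 80 82 84 82 85 84 84 83 85 83 84 83 84 84 84 85 85]
200 [83 82 84 81 81 84 81 82 84 84 84 83 84 85 83 82 84 85 81 82 84]
201 [84 83 84 84 83 82 84 81 84 84 85 84 87 84 85 83 82 83 83 82 82]
202 [86 85 87 95 88 83 83 83 83 84 83 84 84 86 83 84 90 93 88 86 82]
203 [105  99 104 113  99  87  84  84  82  84  85  85  87  85  84  86  99 113
 109 100 101]
```

arm_command(
  plan=[
    {"grip": 1, "slide": [-0.12, 0, 0], "spin": 0},
    {"grip": 1, "slide": [0, 0, 0], "spin": 0},
    {"grip": 1, "slide": [0, 0, 0], "spin": 0},
  ],
)

```text
time: 9.65
tool_pos: [0.5933, -0.0474, 0.3275]
ee_rot: [-3.141, -0.001, 1.857]
wrist_force: [0.2, 0.1, -2.0]
width: 0.0077
finger_force: 30.0
```

Run:
```python
from h import *
import pickle
o=sensors.get_obs();p=o['tool_pos'];R=Ro.from_euler('xyz',o['ee_rot']).as_matrix();print(p,o['ee_rot'])
w=camera_info('wrist');im=snapshot('wrist').astype(int);cv2.imwrite('pics/x6.png',im[:,:,::-1].astype(np.uint8))
d=im[:,:,0]-im[:,:,2]
for r in range(170,212,1): print(r,d[r,308:329])
for n,q in {'nose+x':(.01,0,.118),'taper+x':(.012,0,.104),'nose-x':(-.01,0,.118),'+x at .04':(.012,0,.04)}.items():
    print(n,proj(w,p+R@np.array(q)))
```

```text
[ 0.59327868 -0.04736695  0.32750934] [-3.14132345e+00 -8.63133833e-04  1.85701955e+00]
170 [125 108  86  78  83  86  85  83  83  81  79  77  76  78  82  81  81  80
  81  81  80]
171 [126 107  87  80  85  85  84  83  81  79  77  78  79  79  81  82  81  78
  83  86  87]
172 [128 112  91  80  84  84  81  81  79  78  79  76  78  80  79  80  82  82
  92 104 107]
173 [129 117  95  83  82  84  82  82  80  78  79  79  80  81  82  85  91  92
 100 118 125]
174 [128 121 106  97  88  85  82  81  84  87  90  93  92  94  98 105 113 112
 112 125 131]
175 [130 128 122 118 109 101  96  92  97 107 114 113 113 117 122 124 128 127
 126 129 131]
176 [128 131 133 133 130 127 118 112 115 121 127 129 129 131 133 133 133 132
 131 130 132]
177 [128 131 134 134 135 133 132 127 127 127 131 132 131 131 132 132 131 131
 131 131 131]
178 [130 131 133 134 133 134 132 131 129 129 130 130 131 132 131 132 132 131
 130 132 133]
179 [131 133 135 133 133 134 131 131 130 130 130 130 131 131 131 131 131 131
 132 131 132]
180 [130 132 133 133 134 131 132 132 127 129 131 131 131 132 134 133 132 131
 130 131 130]
181 [129 13
[... 2253 characters left out ...]
7 131 131]
206 [130 126 126 105  50   3  -5  -5  -4  -2  -4  -3  -5  -5   5  53 106 124
 127 131 131]
207 [130 127 126 107  50   2  -6  -4  -4  -2  -5  -3  -4  -5   5  52 105 123
 129 131 131]
208 [127 129 126 102  48   3  -5  -4  -2  -4  -3  -4  -4  -4   5  47 100 124
 129 131 131]
209 [126 126 122  95  43   1  -5  -2  -4  -3  -4  -4  -4  -4   2  40  94 123
 131 132 132]
210 [125 128 121  92  36   0  -4  -3  -3  -3  -2  -3  -4  -4   2  35  88 122
 132 132 131]
211 [129 128 120  88  33  -1  -5  -4  -2  -3  -4  -4  -5  -4  -1  30  85 121
 132 130 131]
nose+x [317.63029224 190.14920071]
taper+x [317.65225576 191.16706456]
nose-x [317.63350255 211.39612371]
+x at .04 [317.79266803 211.20595808]
```

arm_command(
  plan=[
    {"grip": 1, "slide": [0.112, 0, 0], "spin": 0},
    {"grip": 1, "slide": [0, 0, 0.04], "spin": 0},
    {"grip": 1, "slide": [0, 0, 0.03], "spin": 0},
    {"grip": 1, "slide": [0, 0, 0], "spin": 0},
    {"grip": 1, "slide": [0, 0, 0], "spin": 0},
  ],
)

```text
time: 10.32
tool_pos: [0.5776, 0.0061, 0.2931]
ee_rot: [3.141, 0.0, 1.857]
wrist_force: [0.5, -0.4, -2.0]
width: 0.0081
finger_force: 30.0
```

Run:
```python
from h import *
o=sensors.get_obs();p=o['tool_pos'];print(p,o['ee_rot'])
im=snapshot('wrist');s=snapshot('side');c=snapshot('scene');out=np.zeros((480,800,3),np.uint8)
r=lambda a,f:cv2.resize(a[:,:,::-1],None,fx=f,fy=f,interpolation=cv2.INTER_CUBIC)
out[:480,:320]=r(im[150:230,290:343],6)[:480,:320] if 0 else cv2.resize(im[150:230,291:344,::-1],(320,480),interpolation=cv2.INTER_CUBIC)
out[:240,320:]=cv2.resize(s[155:205,290:390,::-1],(480,240),interpolation=cv2.INTER_CUBIC)
out[240:,320:]=cv2.resize(c[170:220,280:380,::-1],(480,240),interpolation=cv2.INTER_CUBIC)
cv2.imwrite('pics/x7.png',out)
```

```text
[0.57764254 0.0061057  0.29310109] [3.14115805e+00 1.60295512e-04 1.85741676e+00]
```

View pics/x7.png

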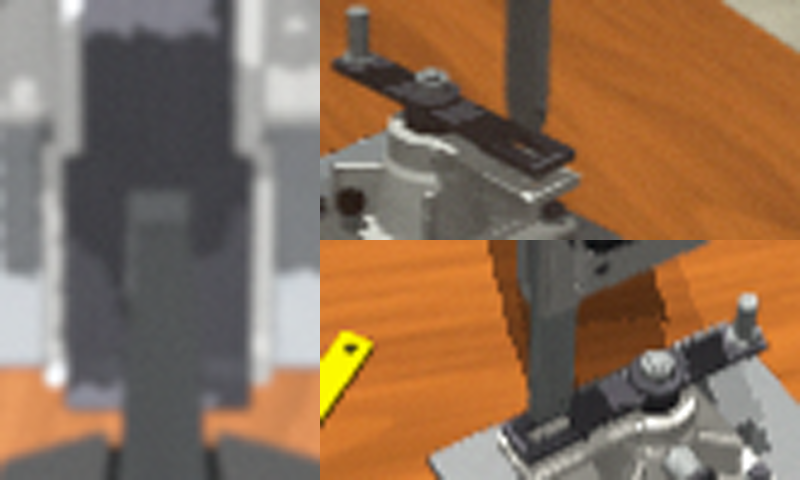

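arm_command(
  plan=[
    {"grip": 1, "slide": [0, 0, 0.01], "spin": 0},
    {"grip": 1, "slide": [0, 0, 0.008], "spin": 0},
    {"grip": 1, "slide": [0, 0, 0.008], "spin": 0},
    {"grip": 1, "slide": [0, 0, 0], "spin": 0},
  ],
)

```text
time: 10.98
tool_pos: [0.5773, 0.0064, 0.279]
ee_rot: [-3.14, -0.0, 1.858]
wrist_force: [0.2, 0.5, -3.1]
width: 0.0076
finger_force: 30.0
```

arm_command(
  plan=[
    {"grip": 1, "slide": [0, 0, 0.01], "spin": 0},
    {"grip": 1, "slide": [0, 0, 0.01], "spin": 0},
    {"grip": 1, "slide": [0, 0, 0], "spin": 0},
  ],
)

```text
time: 11.35
tool_pos: [0.5772, 0.0064, 0.2689]
ee_rot: [-3.14, -0.0, 1.858]
wrist_force: [-0.6, 0.1, -2.4]
width: 0.008
finger_force: 30.0
```

arm_command(
  plan=[
    {"grip": 1, "slide": [0.001, 0, 0.01], "spin": 0},
    {"grip": 1, "slide": [0, 0, 0.01], "spin": 0},
    {"grip": 1, "slide": [0, 0, 0], "spin": 0},
  ],
)

```text
time: 11.72
tool_pos: [0.577, 0.0069, 0.2589]
ee_rot: [-3.14, -0.001, 1.858]
wrist_force: [-0.0, 0.3, -3.1]
width: 0.0077
finger_force: 30.0
```

arm_command(
  plan=[
    {"grip": 1, "slide": [0, 0, 0.01], "spin": 0},
    {"grip": 1, "slide": [0, 0, 0.01], "spin": 0},
    {"grip": 1, "slide": [0, 0, 0.01], "spin": 0},
    {"grip": 1, "slide": [0, 0, 0], "spin": 0},
    {"grip": 1, "slide": [0, 0, 0], "spin": 0},
  ],
)

```text
time: 12.35
tool_pos: [0.5774, 0.0068, 0.2448]
ee_rot: [3.141, 0.0, 1.858]
wrist_force: [0.4, 0.1, -1.5]
width: 0.0078
finger_force: 30.0
```

arm_command(
  plan=[
    {"grip": 1, "slide": [0, 0, 0.01], "spin": 0},
    {"grip": 1, "slide": [0, 0, 0.01], "spin": 0},
    {"grip": 1, "slide": [0, 0, 0.004], "spin": 0},
    {"grip": 1, "slide": [0, 0, 0], "spin": 0},
    {"grip": 1, "slide": [0, 0, 0], "spin": 0},
    {"grip": 1, "slide": [0, 0, 0], "spin": 0},
  ],
)

```text
time: 13.1
tool_pos: [0.5775, 0.0068, 0.233]
ee_rot: [3.141, 0.0, 1.858]
wrist_force: [-0.1, -1.2, -2.1]
width: 0.0079
finger_force: 30.0
```

Run:
```python
from h import *
s=camera_info('side');im=snapshot('side').astype(int);p=sensors.get_obs()['tool_pos'];print(p)
N=[.5762,.0104]
u0,v0=proj(s,N+[.150]);u1,v1=proj(s,N+[.10]);print((u0,v0),(u1,v1),proj(s,N+[.117]))
g=im.mean(2).astype(int)
for r in range(int(v0)-2,int(v1)+10): print(r,g[r,int(u0)-10:int(u0)+16])
```

```text
[0.57745159 0.00683492 0.23295437]
(np.float64(332.43712719663563), np.float64(188.6311358781998)) (np.float64(332.0837289825755), np.float64(205.67737422675373)) [332.2016274  199.98375399]
186 [104  72  47  44  43  46  46  42  43  52  59  64  69  71  65  60  53  50
  53  55  64  96 106 107 110 111]
187 [103 103  94  69  50  44  43  49  54  55  53  55  59  64  61  57  55  55
  50  46  48  91 104 108 105 110]
188 [102 103 106 102  92  66  46  42  42  51  54  56  51  57  56  78  66  46
  42  48  69  98 103 104 107 110]
189 [106 106 103 101 102  89  69  50  45  38  45  53  56  57  58  48  41  48
  75 101 106 105 105 103 102 109]
190 [ 98  99 103 101 104 101  98  78  65  50  39  43  53  48  45  48  60  88
 139 151 125 112 103 102 103 104]
191 [ 79  91  99 100  98 102 102 100  94  78  63  55  46  52  54  77  96 106
 102 102 126 140 123 105 105 100]
192 [ 79  82  91  90  99 102 101 105 105 101 110  94  70  60  81  96 101 101
 127 133 105  95 101 103 104 107]
193 [ 82  82  81  82  84  95 117 113 104 107 102  99  97  97 100 102 125 133
 104  89  89  97 103 106 104 105]
194 [ 88  76  81  84 
[... 1609 characters left out ...]

  83  84  86  84  82  79  84  85]
209 [104 103 106 107 107 100  97  89  81  75  64  76  81  86  81  81  83  83
  85  84  87  83  79  85  83  82]
210 [105 104 102 102  98  88  84  73  65  65  73  81  82  81  82  82  84  82
  85  82  82  84  85  83  81  81]
211 [103 103  94  91  82  70  66  63  61  66  61  63  76  81  84  82  80  83
  86  83  85  83  87  85  83  86]
212 [ 96  90  87  72  66  60  63  62  59  68  61  66  64  61  79  85  81  81
  82  81  81  83  88  87  88 133]
213 [ 84  65  62  61  63  63  61  63  65  63  60  65  65  63  65  64  76  79
  83  81  81  84  85 132 149 148]
214 [ 70  63  63  62  64  62  65  62  67  65  64  61  61  64  65  76  84  84
  83  84  87  90 129 147 152 151]
```

```bash
python3 -c "
from h import *
print(ticket.close_job())"
```

```text
the job is handed in; nothing more can be done
None
```

I handed the job in at about 13 s with the lever clicked into neutral and the long gauge held upright through both slots. By my estimate its nose is about 27 mm below the lug's underside, and the grip force reads 30 N; the judge returned no result.

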